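# Hold the light box gate half open

### The arm

A 6-joint arm with a two-finger parallel gripper is mounted at the origin on the work surface. World frame = base frame: x ahead of the robot, y to its left, z up, the work surface at z = 0. Lengths are in m, angles in degrees, forces in N, time in s.
With the tool pointing down it reaches from about 0.25 to 0.725 m from the base axis. Payload 9.7 kg.
Tool frame: the origin (TCP) lies midway between the tips of the shut fingers; the grasp point (between the pads) lies 19 mm behind it; z points along the fingers, y is the line along which they close (so a half turn about z gives the same grasp; the last joint's range is limited). The gripper opens to 85 mm and grips with 20 to 120 N. Pads are 22 mm wide; open, the fingers measure 114 mm over their backs; the gripper's body (76 mm by 85 mm) begins 54 mm behind the grasp point. The pads swing forward as they close: fully open they stand 13 mm farther back than shut.
Start: joints at [-75.917, 4.979, 10.078, 95.1, 0, 90], TCP at [0.134, -0.533, 0.231] pointing down, gripper open.
Joint ranges: [-179.16, 179.16], [-48.56, 103.87], [-65.8, 70.77], [-126.05, 130.52], [-82.76, 87.17], [-180, 180]. Speed limits (degrees/s): [127.2, 127.2, 147.25, 180, 180, 180].

### API

Orientations are given as [roll, pitch, yaw] about the fixed x, y, z axes, in that order (R = Rz(yaw) Ry(pitch) Rx(roll)).
In Python, from workcell import bot gives the robot as it stands. The module is installed in compiled form; this text tells all that it offers.
- The arm moves only by the tool send_rows, never from a script. Its argument "moves" is one flat list of numbers, 7 for each row, row after row: the shift along the world's x, y, z normalised to -1 to 1, where 1 is 0.025 m, then the turn, a rotation vector about the world's x, y, z normalised to -1 to 1, where 1 is 0.15 rad, then the closure, from -1 (fully open) to 1 (shut), so that 0 is half open. A call has 1 to 8 rows; each row shifts and turns the commanded pose from where the row before left it; what a row does not reach is not made up. A row lasts 1/8 s, in which the tool goes at most 62.5 mm and 10.7 degrees, less where a joint would pass 70% of its speed; a pose out of reach is approached as far as the arm can. A call with a number of a shift or a turn outside -1 to 1 is refused whole. A call with a gripper value outside its range is refused whole. The fingers move at their own pace and stop on an object; "squeeze" is the grip in N (left out, the last holds). Time passes only in rows, so rows that do not move let the fingers close. It gives the time, the measured TCP pose, the force, the opening and the grip force at its end, in the units of the state.
- bot.get_obs(): the state, without advancing time (a new reading comes with each control period).
- bot.camera(name): name is "side" or "top" or "wrist"; returns a dict with "color" (384x512x3 uint8, red, green, blue), "camera_matrix" (3x3 intrinsics, pixels), "D" ([k1, k2, p1, p2, k3] as OpenCV has them; the pictures are not rectified), "R" (3x3) and "t" (3): a world point X has camera coordinates R X + t. Camera axes: x right, y down, z forward; pixel columns grow to the right and rows downward; lengths in m; the calibration is good to about 2 mm. A picture is of the moment at which its call begins. There is no depth.
- bot.job_done(): hands the job in; it is judged then, once.
Trained networks look in the newest picture that a camera, given by its name, has taken for a name from the list of things; names that differ only in an ending like _2 or _b are one class to them, and where a whole thing is asked for, a point or a joint stands for the part that bears it (a point fixed in the world has none). Each returns a list of dicts, best first, with "p" (0 to 1); they miss things now and then, are a little off and sometimes report something else, mostly with a low value. They report only what shows in the picture. A call takes as long as a camera call.
- bot.boxes_of(camera, query): "extent" ([left, top, right, bottom] in pixels, round what is visible of it).
- bot.trace(camera, query): "region" (384x512 bool, what is visible of it) and "extent" ([left, top, right, bottom] in pixels, round what is visible of it).
- bot.landmark_of(camera, query): "pixel" ([column, row] in pixels: a listed point, or the origin of a listed thing).
The state is a dict: "time": time; "q": joint angles; "qd": joint speeds; "joint_efforts": joint torques, N m; "ee_pos": TCP position; "tcp_rot": TCP orientation; "wrist_force": force on the tool from outside, world axes, zero at the start; "torque": the same for the moment, N m; "opening": finger opening in m; "grasp_force": force on a finger pad.
Only numpy, scipy, OpenCV 4.12 (cv2) and the standard library are available. Lean on these libraries where they do the work, as an engineer would, in place of code of your own. Each camera call takes 0.05 s, during which the arm holds its last target. There are 200 camera calls.

### The job

The brass light box throws its beam through a window shut by a sprung sliding gate, which is locked. Turn the box's clamp knob clockwise, seen from above, to its stop so that the clamp lets go of the gate, then slide the gate open against its spring to half of its travel, the line on the gate level with the middle long line on the box, and finish while still holding it there with the gripper. Leave the clamp free and do not shift the globe, the nipples or the chandelier arm.

Things in the scene. Friction and masses are not known exactly. Their poses are not given: they have to be found in the camera images.
- light_box: Fixed brass box, 130 mm along x, 260 mm along y (-135 to +125), top 50 mm above the counter. Origin on the counter, z up; its front (-x) faces the robot, give or take its yaw. Lit window 44 x 56 mm in the top, centred at y = -4. The gate slides towards +y between two rails at x = +-40, 8 mm wide, tops 60 mm above the counter. Clamp knob axis at x = 18, y = -80 mm.
- gate (a joint): Travel in m of the steel gate along the light box's +y: 0 shut (start), 0.060 fully open, so half is 0.030. A spring pushes it shut: about 3 N shut, 9 N at half, 15 N open; it springs back when let go. The clamp blocks it (about 2 mm play).
- gate_pull (a point): Axis of the gate's pull, an upright round brass post 18 mm thick, 60 to 98 mm above the counter, over a 24 mm foot ring on the gate plate (72 x 68 mm, top at 56 mm, a dark line across it through the post). The point is 85 mm above the counter and rides with the gate; shut, it is at x = 0, y = 20 mm of the light box. Axes as the light box: y is the opening direction.
- half_mark (a point): Where the axis of the pull stands at half travel, 85 mm above the counter (x = 0, y = 50 mm of the light box, same axes). On the box beside and on each rail three engraved lines across the travel show the shut, half and open places of the line on the gate (y = 20, 50, 80 mm); the middle one is longer.
- clamp_knob (a joint): Angle in rad of the clamp knob about its vertical axis, growing clockwise seen from above: 0 locked, 1.5 fully free (stop); starts between 0 and 0.25. A shoe under it blocks a lug on the gate's tail and draws back as the knob turns; the gate is free from about 1.1 on. Stiff (0.06 N m), stays where it is left.
- knob_grip (a point): Point on the clamp knob's axis, 85 mm above the counter, amid its grip: an upright brass bar 46 mm long, 12 mm thick, from 70 to 96 mm above the counter, on a 16 mm stem. Turns with the knob: y lies along the bar, x across its thickness; at 0 the bar lies along the light box's y.
- globe: Frosted glass lamp globe, 124 mm wide, 130 mm tall, standing loose on its 72 mm neck off the box's +y end. Origin at the underside. Leave alone.
- nipple_a: Loose brass hex nipple, 30 mm over its corners, 34 mm tall, standing on end on the robot's side of the box. Origin at the underside. Leave alone.
- nipple_b: A second nipple like the first, also on the robot's side of the box. Leave alone.
- lamp_arm: Aged bronze chandelier arm, S-shaped, 264 mm long, 18 mm thick, lying loose on the counter behind the box (its +x side). Origin at its middle, underside; y along its length. Leave alone.

How it is judged (in metres and radians):
On the way:
1. the clamp knob is turned free while the gate is still shut (value of joint clamp_knob above 1.2 rad and value of joint gate below 0.006 m), for 0.2 s.
At the end, for the whole second after the job is handed in: The gate stands still at half travel, 30 mm open give or take 5 mm, held there by the gripper's fingers (over 2 N on the gate), with the clamp knob still turned free (over 1.2 rad) (value of joint gate between 0.025 and 0.035 m and velocity of joint gate between -0.01 and 0.01 m/s and value of joint clamp_knob above 1.2 rad and contact force between the fingers and gate above 2 N); the arm keeps its last pose, push and grip.
It fails at once if the gate is forced past its clamp (value of joint gate above 0.008 m and value of joint clamp_knob below 0.8 rad).
It fails at once if the globe is shifted (distance of globe from where it was at the start of the episode above 0.02 m).
It fails at once if a nipple is shifted (distance of any of nipple_a, nipple_b from where it was at the start of the episode above 0.02 m).
It fails at once if the chandelier arm is shifted (distance of lamp_arm from where it was at the start of the episode above 0.02 m).
It also fails if it takes over 45 s, if anything falls off the work surface, if the arm or the gripper's body presses on something with over 40 N, if the wrist force passes 120 N, or if a joint passes its speed limit or range.

## Working session

There is one attempt and no reset: what is moved stays moved. The work goes in short steps, Python scripts to look and compute and a tool call to move; the robot and the scene stay as the last step left them, time stands still between calls to the robot, and variables do not carry over. Pictures are saved under pics/ and viewed, at most 10 in all, crops included, and the job is handed in when it is done.

Besides the shell and the picture viewer there is one more tool, called after "Request:" by a JSON object that holds its "op" and its "data", one argument or row to a line. send_rows: Moves the arm, as the interface text tells. Its arguments: {"type":"object","properties":{"moves":{"type":"array"},"squeeze":{"type":"number"}},"required":["moves"]}

```bash
mkdir -p pics; cat > h.py <<'E'
from workcell import bot
import numpy as np, cv2
def ray(c,px):
    u=cv2.undistortPoints(np.array([[px]],float),np.array(c["camera_matrix"]),np.array(c["D"]))[0,0]
    R=np.array(c["R"]);return -R.T@np.array(c["t"]), R.T@np.array([u[0],u[1],1])
def at_z(c,px,z):
    o,d=ray(c,px);return o+d*(z-o[2])/d[2]
def proj(c,X):
    R=np.array(c["R"]);rv=cv2.Rodrigues(R)[0]
    return cv2.projectPoints(np.array(X,float).reshape(-1,1,3),rv,np.array(c["t"]),np.array(c["camera_matrix"]),np.array(c["D"]))[0][:,0]
E
python3 - <<'E'
from h import *
s=bot.get_obs();print(s)
ims=[]
for n in ["top","side"]:
    c=bot.camera(n);cv2.imwrite(f"pics/{n}0.png",c["color"][:,:,::-1]);
    print(n,-np.array(c["R"]).T@c["t"])
    for q,z in [("light_box",0),("gate_pull",.085),("half_mark",.085),("knob_grip",.085),("globe",0),("nipple_a",0),("lamp_arm",0)]:
        for r in bot.landmark_of(n,q)[:2]: print(q,r["p"],np.round(r["pixel"]),at_z(c,r["pixel"],z).round(4))
E
```

```text
{'time': 0.0, 'q': array([-7.59153493e+01,  5.01005726e+00,  1.00336277e+01,  9.51029971e+01,
        1.67456335e-04,  9.00018388e+01]), 'qd': array([ 0.08025277, -0.00414831, -0.0112067 ,  0.04320053,  0.04019706,
       -0.04796407]), 'joint_efforts': array([-1.57052211e-03, -5.20393002e+01,  4.64799142e+01,  1.62578851e-02,
        3.07522566e-05,  3.84311207e-06]), 'ee_pos': array([ 0.13378252, -0.53321166,  0.23058571]), 'tcp_rot': array([-1.79920573e+02, -1.64907174e-04,  1.40828117e+01]), 'wrist_force': array([ 0.23776864, -0.48031454, -0.4551065 ]), 'torque': array([ 0.0134854 ,  0.02823916, -0.04338404]), 'grasp_force': 0.0, 'opening': 0.08547662985799048}
top [0.52000951 0.06146263 0.9434818 ]
light_box 0.97 [329. 218.] [ 0.5348 -0.084   0.    ]
gate_pull 0.64 [326. 226.] [ 0.5174 -0.0633  0.085 ]
half_mark 0.68 [326. 224.] [ 0.5198 -0.0631  0.085 ]
half_mark 0.59 [315. 228.] [ 0.5111 -0.039   0.085 ]
knob_grip 0.52 [370. 203.] [ 0.5646 -0.1609  0.085 ]
globe 0.63 [228. 233.] [0.5011 0.1607 0.    ]
globe 0.45 [328. 223.] [ 0.5238 -0.0796  0.    ]
nipple_a 0.58 [366. 263.] [ 0.4275 -0.1679  0.    ]
nipple_a 0.52 [302. 279.] [ 0.3908 -0.0148  0.    ]
side [0.4699454  0.7080923  0.65275895]
light_box 0.72 [285. 165.] [ 0.5261 -0.1036  0.    ]
gate_pull 0.64 [286. 143.] [ 0.525  -0.0672  0.085 ]
half_mark 0.79 [291. 153.] [ 0.5125 -0.0368  0.085 ]
knob_grip 0.57 [272. 114.] [ 0.5664 -0.1629  0.085 ]
globe 0.8 [286. 262.] [0.4935 0.1609 0.    ]
nipple_a 0.6 [349. 200.] [ 0.3897 -0.0171  0.    ]
lamp_arm 0.94 [203. 190.] [0.679 0.003 0.   ]
```

View pics/top0.png

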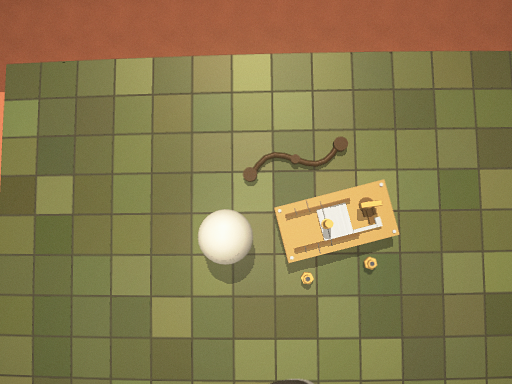

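View pics/side0.png

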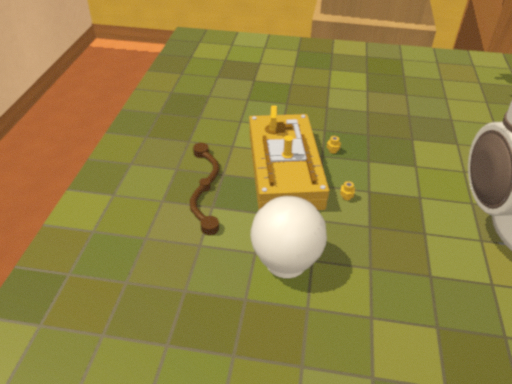

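The top view shows the box at about yaw +14.5° (corners (276,209) and (384,181)). The knob bar is at (371,204), lying about 0.2 rad clockwise of the box axis, and the pull is at (328,224). The side view agrees, and the globe is clear at (288,235).

Request:
{"op": "send_rows", "data": {
  "moves": [0.95, 0.82, 0, 0, 0, 0.51, -1, 0.95, 0.82, 0, 0, 0, 0.51, -1, 0.95, 0.82, 0, 0, 0, 0.51, -1, 0.95, 0.82, 0, 0, 0, 0.51, -1, 0.95, 0.82, 0, 0, 0, 0.51, -1, 0.95, 0.82, 0, 0, 0, 0.51, -1, 0.95, 0.82, 0, 0, 0, 0.51, -1, 0.95, 0.82, 0, 0, 0, 0.51, -1]
}}

```text
time: 1.8
ee_pos: [0.3245, -0.3687, 0.2314]
tcp_rot: [180.0, 0.0, 49.3]
wrist_force: [0.2, 1.0, -0.1]
opening: 0.0855
grasp_force: 0.0
```

Request:
{"op": "send_rows", "data": {
  "moves": [0.95, 0.82, 0, 0, 0, 0.51, -1, 0.95, 0.82, 0, 0, 0, 0.51, -1, 0.95, 0.82, 0, 0, 0, 0.51, -1, 0.95, 0.82, 0, 0, 0, 0.51, -1, 0.95, 0.82, 0, 0, 0, 0.51, -1, 0.95, 0.82, 0, 0, 0, 0.51, -1, 0.95, 0.82, 0, 0, 0, 0.51, -1, 0.95, 0.82, 0, 0, 0, 0.51, -1]
}}

```text
time: 2.8
ee_pos: [0.5146, -0.2047, 0.2313]
tcp_rot: [180.0, 0.0, 84.4]
wrist_force: [-0.5, -0.4, 0.6]
opening: 0.0852
grasp_force: 0.0
```

Request:
{"op": "send_rows", "data": {
  "moves": [0.95, 0.82, 0, 0, 0, 0.51, -0.3, 0.95, 0.82, 0, 0, 0, 0.51, -0.3, 0, 0, 0, 0, 0, 0, -0.3]
}}

```text
time: 3.18
ee_pos: [0.5623, -0.1632, 0.2306]
tcp_rot: [-180.0, -0.0, 93.1]
wrist_force: [-0.9, -0.7, 0.2]
opening: 0.0556
grasp_force: 0.0
```

```bash
python3 - <<'E'
from h import *
s=bot.get_obs();print(s["time"],s["ee_pos"],s["tcp_rot"],s["q"],s["opening"])
for n in ["wrist","top"]:
    c=bot.camera(n);cv2.imwrite(f"pics/{n}1.png",c["color"][:,:,::-1])
    print(n,-np.array(c["R"]).T@c["t"])
    for q,z in [("gate_pull",.085),("half_mark",.085),("knob_grip",.085),("light_box",0)]:
        for r in bot.landmark_of(n,q)[:2]: print(q,r["p"],np.round(r["pixel"]),at_z(c,r["pixel"],z).round(4))
E
```

```text
3.175 [ 0.56229782 -0.16322751  0.23062587] [-1.79959944e+02 -2.24309211e-02  9.31252601e+01] [-1.61911583e+01  1.00056858e+01  1.55678692e+01  9.56074040e+01
  7.91836518e-03  7.06835707e+01] 0.05559133750704533
wrist [ 0.55949777 -0.09179608  0.37388144]
gate_pull 0.86 [215.  68.] [ 0.5249 -0.0686  0.085 ]
half_mark 0.72 [206.  34.] [ 0.5164 -0.0418  0.085 ]
half_mark 0.39 [364.  25.] [ 0.6513 -0.0263  0.085 ]
knob_grip 0.7 [250. 173.] [ 0.5608 -0.1612  0.085 ]
light_box 0.94 [224.  93.] [ 0.5258 -0.0888  0.    ]
top [0.52000951 0.06146263 0.9434818 ]
gate_pull 0.79 [328. 225.] [ 0.5193 -0.0666  0.085 ]
half_mark 0.57 [315. 231.] [ 0.5061 -0.0391  0.085 ]
half_mark 0.18 [327. 227.] [ 0.5139 -0.0645  0.085 ]
knob_grip 0.6 [368. 264.] [ 0.4336 -0.1535  0.085 ]
knob_grip 0.54 [373. 203.] [ 0.5656 -0.1661  0.085 ]
light_box 0.68 [330. 222.] [ 0.5249 -0.0861  0.    ]
```

View pics/wrist1.png

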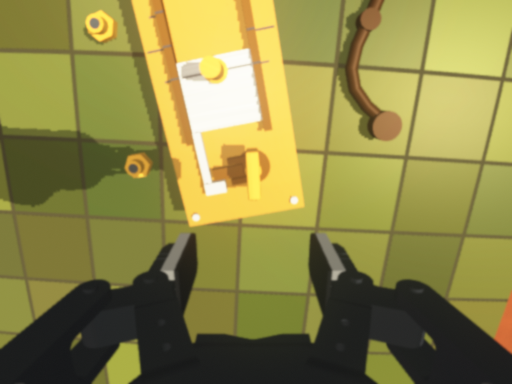

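The wrist view shows the bar top spanning about (252,151) to (255,198), the pull top at (211,68), and box screws at (196,218) and (294,200). I'll compute the pose from these.

```bash
python3 - <<'E'
from h import *
c=bot.camera("wrist")
P=lambda px,z:at_z(c,px,z)[:2]
a,b=P((252,152),.096),P((255,198),.096);print("bar",a,b,(a+b)/2,np.degrees(np.arctan2(-(a-b)[0],(a-b)[1])))
a,b=P((196,218),.05),P((294,200),.05);print("yaw",np.degrees(np.arctan2((b-a)[1],(b-a)[0])),a,b)
print("pull",P((211,68),.098))
# bar/edge refinement by segmentation
for q in ["knob_grip","gate_pull"]:
    for r in bot.trace("wrist",q)[:1]:
        print(q,r["p"],r["extent"],cv2.minAreaRect(np.argwhere(r["region"])[:,::-1].astype(np.float32)))
im=c["color"][120:230,170:320,::-1]
cv2.imwrite("pics/knob.png",cv2.resize(im,None,fx=5,fy=5,interpolation=cv2.INTER_CUBIC))
E
```

```text
bar [ 0.56037352 -0.14112979] [ 0.56538873 -0.18467194] [ 0.56288113 -0.16290087] 6.570415367720335
yaw 13.942441665311875 [ 0.50162989 -0.22671039] [ 0.60960155 -0.19990521]
pull [ 0.52245451 -0.07139967]
knob_grip 0.73 [243.0, 145.7, 262.3, 198.0] ((254.0, 172.0), (52.0, 14.0), 90.0)
gate_pull 0.81 [180.0, 45.3, 265.8, 194.4] ((227.39779663085938, 120.25173950195312), (137.59649658203125, 74.97727966308594), 78.40782928466797)
```

View pics/knob.png

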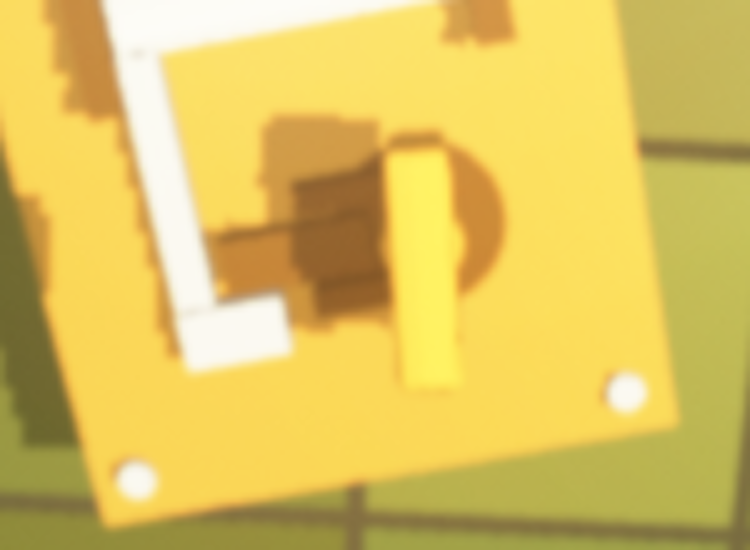

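The crop shows the bar running from (253,150) to (256,198) in full-image pixels, so yaw is about 7° and its axis is about (0.563, -0.162). Descending onto it.

Request:
{"op": "send_rows", "data": {
  "moves": [0.03, 0.05, -1, 0, 0, 0.45, -0.3, 0, 0, -1, 0, 0, 0, -0.3, 0, 0, -1, 0, 0, 0, -0.3, 0, 0, -1, 0, 0, 0, -0.3, 0, 0, -1, 0, 0, 0, -0.3, 0, 0, -0.8, 0, 0, 0, -0.3, 0, 0, -0.6, 0, 0, 0, -0.3, 0, 0, 0, 0, 0, 0, -0.3]
}}

```text
time: 4.82
ee_pos: [0.5615, -0.1631, 0.0703]
tcp_rot: [-179.9, -0.0, 96.8]
wrist_force: [-0.2, 0.5, 0.8]
opening: 0.0557
grasp_force: 0.0
```

Request:
{"op": "send_rows", "data": {
  "moves": [0, 0, 0, 0, 0, 0, 1, 0, 0, 0, 0, 0, 0, 1, 0, 0, 0, 0, 0, 0, 1, 0, 0, 0, 0, 0, 0, 1, 0, 0, 0, 0, 0, 0, 1, 0, 0, 0, 0, 0, 0, 1],
  "squeeze": 40
}}

```text
time: 5.58
ee_pos: [0.5626, -0.1634, 0.0723]
tcp_rot: [179.9, 0.0, 96.8]
wrist_force: [-0.1, 0.6, 5.1]
opening: 0.0113
grasp_force: 45.1
```

Request:
{"op": "send_rows", "data": {
  "moves": [0, 0, 0.05, 0, 0, -0.65, 1, 0, 0, 0, 0, 0, -0.65, 1, 0, 0, 0, 0, 0, -0.65, 1, 0, 0, 0, 0, 0, -0.65, 1, 0, 0, 0, 0, 0, -0.65, 1, 0, 0, 0, 0, 0, -0.65, 1, 0, 0, 0, 0, 0, -0.65, 1]
}}

```text
time: 6.45
ee_pos: [0.561, -0.163, 0.0723]
tcp_rot: [-179.9, 0.0, 57.6]
wrist_force: [-6.6, 1.7, 2.3]
opening: 0.0113
grasp_force: 44.7
```

Request:
{"op": "send_rows", "data": {
  "moves": [0, 0, 0, 0, 0, -0.65, 1, 0, 0, 0, 0, 0, -0.65, 1, 0, 0, 0, 0, 0, -0.65, 1, 0, 0, 0, 0, 0, -0.65, 1, 0, 0, 0, 0, 0, -0.65, 1, 0, 0, 0, 0, 0, -0.65, 1]
}}

```text
time: 7.2
ee_pos: [0.5601, -0.162, 0.0723]
tcp_rot: [-179.8, 0.1, 24.1]
wrist_force: [-10.7, 7.4, 6.0]
opening: 0.0113
grasp_force: 45.3
```

```bash
python3 - <<'E'
from h import *
s=bot.get_obs();print({k:np.round(s[k],3) for k in ("time","ee_pos","tcp_rot","wrist_force","torque","opening","grasp_force")})
E
```

```text
{'time': np.float64(7.2), 'ee_pos': array([ 0.56 , -0.162,  0.072]), 'tcp_rot': array([-1.7978e+02,  1.5000e-01,  2.4081e+01]), 'wrist_force': array([-10.732,   7.367,   5.994]), 'torque': array([1.351, 1.923, 0.083]), 'opening': np.float64(0.011), 'grasp_force': np.float64(45.302)}
```

Request:
{"op": "send_rows", "data": {
  "moves": [-0.08, 0.05, 0, 0, 0, -0.35, 1, 0, 0, 0, 0, 0, -0.35, 1, 0, 0, 0, 0, 0, 0, 1]
}}

```text
time: 7.58
ee_pos: [0.5599, -0.1616, 0.0724]
tcp_rot: [-180.0, 0.0, 18.2]
wrist_force: [-1.2, 1.8, -0.7]
opening: 0.011
grasp_force: 44.2
```

```bash
python3 - <<'E'
from h import *
s=bot.get_obs();print({k:np.round(s[k],3) for k in ("time","ee_pos","tcp_rot","wrist_force","torque","opening","grasp_force")})
E
```

```text
{'time': np.float64(7.575), 'ee_pos': array([ 0.56 , -0.162,  0.072]), 'tcp_rot': array([-1.79959e+02,  1.10000e-02,  1.82390e+01]), 'wrist_force': array([-1.228,  1.78 , -0.673]), 'torque': array([ 0.402,  0.078, -0.052]), 'opening': np.float64(0.011), 'grasp_force': np.float64(44.248)}
```

Request:
{"op": "send_rows", "data": {
  "moves": [0, 0, 0, 0, 0, -0.3, 1, 0, 0, 0, 0, 0, -0.3, 1, 0, 0, 0, 0, 0, 0, 1]
}}

```text
time: 7.95
ee_pos: [0.5599, -0.1616, 0.0725]
tcp_rot: [-180.0, 0.0, 13.3]
wrist_force: [-2.2, 1.4, 0.9]
opening: 0.0111
grasp_force: 74.4
```

```bash
python3 - <<'E'
from h import *
s=bot.get_obs();print({k:np.round(s[k],3) for k in ("time","ee_pos","tcp_rot","wrist_force","torque","opening","grasp_force")})
E
```

```text
{'time': np.float64(7.95), 'ee_pos': array([ 0.56 , -0.162,  0.072]), 'tcp_rot': array([-1.79973e+02,  2.90000e-02,  1.32560e+01]), 'wrist_force': array([-2.245,  1.43 ,  0.906]), 'torque': array([0.439, 0.382, 1.834]), 'opening': np.float64(0.011), 'grasp_force': np.float64(74.36)}
```

The stop is reached (1.8 N m). Easing back slightly, then releasing, lifting and moving above the pull.

Request:
{"op": "send_rows", "data": {
  "moves": [0, 0, 0, 0, 0, 0.25, 0, 0, 0, 0, 0, 0, 0, -0.2, 0, 0, 0, 0, 0, 0, -0.2, 0, 0, 1, 0, 0, 0, -0.2, 0, 0, 1, 0, 0, 0, -0.2, 0, 0, 1, 0, 0, 0, -0.2, 0, 0.4, 1, 0, 0, 0, -0.2, 0, 0.4, 1, 0, 0, 0, -0.2]
}}

```text
time: 8.95
ee_pos: [0.5601, -0.1419, 0.1984]
tcp_rot: [180.0, -0.0, 15.2]
wrist_force: [0.3, 0.1, -0.4]
opening: 0.0514
grasp_force: 0.0
```

Request:
{"op": "send_rows", "data": {
  "moves": [-0.8, 0.9, 0, 0, 0, 0, -0.2, -0.8, 0.9, 0, 0, 0, 0, -0.2, 0, 0.9, 0, 0, 0, 0, -0.2, 0, 0, 0, 0, 0, 0, -0.2]
}}

```text
time: 9.45
ee_pos: [0.5201, -0.0736, 0.1979]
tcp_rot: [180.0, -0.0, 15.3]
wrist_force: [0.4, -0.5, -0.6]
opening: 0.0513
grasp_force: 0.0
```

```bash
python3 - <<'E'
from h import *
s=bot.get_obs();print(s["time"],s["ee_pos"],s["tcp_rot"],s["opening"])
for n in ["wrist","top"]:
    c=bot.camera(n);cv2.imwrite(f"pics/{n}2.png",c["color"][:,:,::-1])
    for q,z in [("gate_pull",.085),("half_mark",.085),("knob_grip",.085)]:
        for r in bot.landmark_of(n,q)[:2]: print(n,q,r["p"],np.round(r["pixel"]),at_z(c,r["pixel"],z).round(4))
E
```

```text
9.45 [ 0.52010964 -0.07360843  0.19792602] [ 1.79984184e+02 -4.80011976e-02  1.52827573e+01] 0.05125247368303931
wrist gate_pull 0.56 [246. 181.] [ 0.5233 -0.0684  0.085 ]
wrist half_mark 0.84 [210. 183.] [ 0.5135 -0.0389  0.085 ]
wrist knob_grip 0.61 [363. 169.] [ 0.5597 -0.161   0.085 ]
top gate_pull 0.79 [325. 224.] [ 0.5218 -0.061   0.085 ]
top half_mark 0.67 [313. 228.] [ 0.5123 -0.034   0.085 ]
top knob_grip 0.66 [226. 236.] [0.4971 0.156  0.085 ]
```

View pics/wrist2.png

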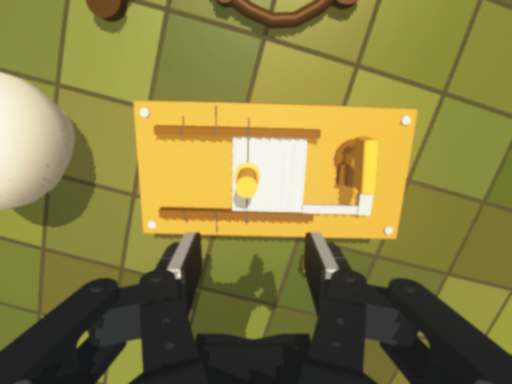

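The wrist view shows the knob bar lying across the box at (370,165), which is free. The gate line is still at the shut mark and the pull's top is at (247,187). Descending on the pull at about (0.521, -0.068).

Request:
{"op": "send_rows", "data": {
  "moves": [0.04, 0.2, -0.9, 0, 0, -0.15, -0.2, 0, 0, -0.9, 0, 0, 0, -0.2, 0, 0, -0.9, 0, 0, 0, -0.2, 0, 0, -0.9, 0, 0, 0, -0.2, 0, 0, -0.9, 0, 0, 0, -0.2, 0, 0, -0.7, 0, 0, 0, -0.2, 0, 0, 0, 0, 0, 0, -0.2]
}}

```text
time: 10.72
ee_pos: [0.5203, -0.0695, 0.0663]
tcp_rot: [-180.0, 0.1, 13.9]
wrist_force: [0.1, 0.0, 0.4]
opening: 0.0512
grasp_force: 0.0
```

Request:
{"op": "send_rows", "data": {
  "moves": [0, 0, 0, 0, 0, 0, 1, 0, 0, 0, 0, 0, 0, 1, 0, 0, 0, 0, 0, 0, 1, 0, 0, 0, 0, 0, 0, 1, 0, 0, 0, 0, 0, 0, 1],
  "squeeze": 60
}}

```text
time: 11.35
ee_pos: [0.5213, -0.0681, 0.0689]
tcp_rot: [-179.9, -0.1, 14.0]
wrist_force: [-3.2, 8.2, 6.1]
opening: 0.0165
grasp_force: 58.4
```

```bash
python3 - <<'E'
from h import *
s=bot.get_obs();print({k:np.round(s[k],4) for k in ("time","ee_pos","tcp_rot","wrist_force","torque","opening","grasp_force")})
E
```

```text
{'time': np.float64(11.35), 'ee_pos': array([ 0.5213, -0.0681,  0.0689]), 'tcp_rot': array([-1.798616e+02, -1.032000e-01,  1.397430e+01]), 'wrist_force': array([-3.1771,  8.2194,  6.1498]), 'torque': array([1.6656, 0.6091, 0.0082]), 'opening': np.float64(0.0165), 'grasp_force': np.float64(58.4422)}
```

Request:
{"op": "send_rows", "data": {
  "moves": [-0.07, 0.32, 0, 0, 0, 0, 1, -0.07, 0.32, 0, 0, 0, 0, 1, -0.07, 0.32, 0, 0, 0, 0, 1, -0.07, 0.32, 0, 0, 0, 0, 1, 0, 0, 0, 0, 0, 0, 1, 0, 0, 0, 0, 0, 0, 1]
}}

```text
time: 12.1
ee_pos: [0.5142, -0.0387, 0.0688]
tcp_rot: [179.8, -0.0, 13.9]
wrist_force: [-3.0, -8.9, 6.4]
opening: 0.0162
grasp_force: 59.0
```

```bash
python3 - <<'E'
from h import *
s=bot.get_obs();print({k:np.round(s[k],4) for k in ("time","ee_pos","tcp_rot","wrist_force","torque","opening","grasp_force")})
p=s["ee_pos"]-np.array([.5213,-.0681,0]);a=np.radians(14);print("travel",-np.sin(a)*p[0]+np.cos(a)*p[1],"cross",np.cos(a)*p[0]+np.sin(a)*p[1])
c=bot.camera("wrist");cv2.imwrite("pics/wrist3.png",c["color"][:,:,::-1])
c=bot.camera("side");cv2.imwrite("pics/side3.png",cv2.resize(c["color"][90:230,220:350,::-1],None,fx=4,fy=4,interpolation=cv2.INTER_CUBIC))
E
```

```text
{'time': np.float64(12.1), 'ee_pos': array([ 0.5142, -0.0387,  0.0688]), 'tcp_rot': array([ 1.797913e+02, -1.930000e-02,  1.385300e+01]), 'wrist_force': array([-3.0185, -8.9227,  6.4485]), 'torque': array([-1.7142,  0.7469,  0.0573]), 'opening': np.float64(0.0162), 'grasp_force': np.float64(59.0024)}
travel 0.03020288085611293 cross 0.00024861320822610646
```

View pics/wrist3.png

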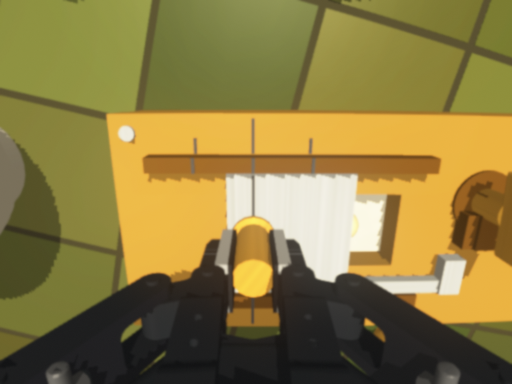

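View pics/side3.png

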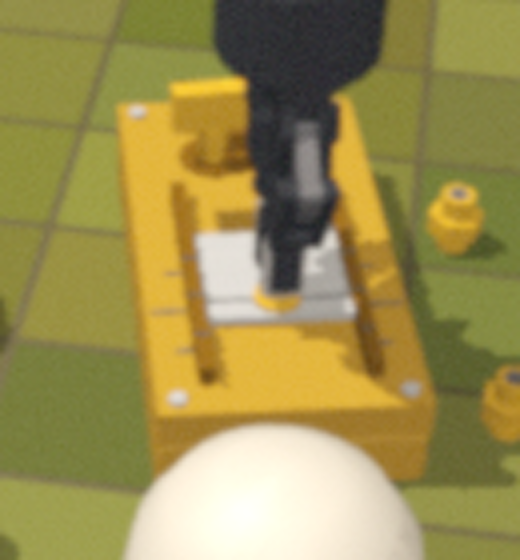

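The gate line at (253,200) runs in line with the long middle mark at (253,140). The side view shows the same, with the knob free and nothing else moved. Travel reads 30.2 mm and the spring force about 9 N, so I'm handing in.

```bash
python3 -c "
from h import *
print(bot.job_done())"
```

```text
the job is handed in; nothing more can be done
None
```

I turned the clamp knob to its stop with the gate still shut, then slid the gate to about 30 mm (half travel), where the gripper still holds it; the job is handed in, but no verdict came back.

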